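# Hold a backing batten behind the hole in a crate top

### The arm

A 6-joint arm with a two-finger parallel gripper is mounted at the origin on a cart in front of the work surface, level with it; the furniture and walls round the work are solid. World frame = base frame: x ahead of the robot, y to its left, z up, the work surface at z = 0. Lengths are in mm, angles in rad, forces in N, time in s.
With the tool pointing down it reaches from about 350 to 775 mm from the base axis. Payload 7.3 kg.
Tool frame: the origin (TCP) lies at the very end of the fingers, on their centre line; the grasp point (between the pads) lies 19 mm behind it; z points along the fingers, y is the line along which they close (so a half turn about z gives the same grasp; the last joint's range is limited). The gripper opens to 92 mm and grips with 3 to 60 N. Pads are 19 mm wide; open, the fingers measure 130 mm over their backs; the gripper's body (75 mm by 190 mm) begins 47 mm behind the grasp point.
Start: joints at [-1.295, 0.342, 1.524, -0, 1.275, -0.146], TCP at [214.961, -478.996, 226.741] pointing down, gripper open.
Joint ranges: [-2.53, 2.53], [-0.77, 2.02], [0.04, 2.7], [-1, 4.14], [0.28, 2.66], [-3.11, 3.11]. Speed limits (rad/s): [2.57, 2.57, 3.14, 3.14, 3.14, 3.14].

### API

Orientations are given as [roll, pitch, yaw] about the fixed x, y, z axes, in that order (R = Rz(yaw) Ry(pitch) Rx(roll)).
In Python, from plant import get_obs, vision, workorder gives the robot as it stands.
- The arm moves only by the shell command python3 -m pendant 'ROWS' [OPENING]. ROWS is a JSON object of lists of equal length, an entry for each row: "dp": the shift along the tool's x, y, z in m, a list of three; "rotation": the turn, a rotation vector about the tool's x, y, z in rad, a list of three. A call has 1 to 8 rows; each row is the pose to reach, as a shift and turn from the pose commanded when the call began, along the tool's axes at that moment; what a row does not reach only later rows make up. A row lasts 1/8 s, in which the tool goes at most 62.5 mm and 10.7 degrees, less where a joint would pass 70% of its speed; a pose out of reach is approached as far as the arm can. A call with a gripper value outside its range is refused whole. OPENING is the finger opening in m, from 0 to 0.0918, set as the call begins (- or left out, the last holds). The fingers move at their own pace and stop on an object; the grip force is fixed at half the most. Time passes only in rows, so rows that repeat a pose let the fingers close. It gives the time, the measured TCP pose, the force, the opening and the grip force at its end, in the units of the state.
- get_obs(): the state, without advancing time (a new reading comes with each control period).
- vision.capture(name): name is "scene" or "top"; returns a dict with "pixels" (400x640x3 uint8, red, green, blue), "vfov" (degrees; the focal length in pixels is half the picture's height over the tangent of half this angle, whatever the lens; pixels are square), "cx", "cy" (the principal point, pixels), "pose" (4x4, takes a point from camera to world coordinates). Camera axes: x right, y up, looking along -z (the intrinsics and any distortion apply to the point x, -y, -z); pixel columns grow to the right and rows downward; lengths in mm; the calibration is good to about 2 mm. A picture is of the moment at which its call begins. There is no depth.
- workorder.close_job(): hands the job in; it is judged then, once.
The state is a dict: "time": time; "joint_positions": joint angles; "dq": joint speeds; "tau": joint torques, N m; "tool_pos": TCP position; "tcp_rot": TCP orientation; "contact_force": force on the tool from outside, world axes, zero at the start; "moment": the same for the moment, N m; "grip_width": finger opening in mm; "finger_force": force on a finger pad.
Only numpy, scipy, OpenCV 4.12 (cv2) and the standard library are available. Lean on these libraries where they do the work, as an engineer would, in place of code of your own. Each camera call takes 0.05 s, during which the arm holds its last target. There are 200 camera calls.

### The job

The hole in the crate's plywood top is going to be patched. Take the wooden backing batten by its blue grip block, pass it through the hole into the crate (it is longer than the hole, so it must go in tilted), then level it and pull it up snugly against the underside of the top so that it bridges the hole lengthwise, centred so that both ends bear under the top. Finish while still holding it there with a light steady upward pull, ready for the screws, and leave the nail cup, the brush and the billet where they are.

Things in the scene. Friction and masses are not known exactly. Their poses are not given: they have to be found in the camera images.
- crate: Slatted wooden crate with plywood top, closed sides, fixed to the bench; 180 (own x) x 300 (own y) x 133 mm high. Origin: centre of its underside, on the bench. The top is 8 mm thick (underside 125 mm above the bench), with a central rectangular through hole, 90 mm along own x, 156 mm along own y. Inside: empty down to the bench but for corner posts; about 160 x 280 mm free.
- hole (a point): Centre of the hole in the crate top, at the level of the underside of the top (125 mm above the bench); axes as those of the crate (y along the hole's 156 mm length). The top is rigid.
- batten: Loose backing batten (about 0.12 kg) lying on the bench: flat pale wooden strip 30 (own x) x 200 (own y) x 12 mm, with an upright square blue grip block on its middle, 24 x 24 mm, 75 mm tall above the strip (its top 87 mm above the strip's underside). Same when turned by half a turn. Origin: centre of the strip's underside; own z up along the block.
- batten_face (a point): Centre of the strip's upper face (foot of the grip block), 12 mm above the batten's origin.
- batten_end_a (a point): Middle of the upper edge of the strip's end at own y = +100 mm.
- batten_end_b (a point): Middle of the upper edge of the strip's end at own y = -100 mm.
- nail_cup: Bystander: loose pale glazed cup with nails, 70 mm across, 62 mm high; origin at the centre of its underside.
- bench_brush: Bystander: loose bench brush with a brown wooden back, 123 x 60 x 39 mm; origin at the centre of its underside.
- billet: Bystander: loose pale beech block, 56 x 104 x 46 mm; origin at the centre of its underside.

How it is judged (in metres and radians):
On the way, in this order (a step that is already met when the one before it is completed fails the run):
1. the batten is lifted above the crate top (height (world z) of batten_face above 0.14 m), for 0.1 s.
2. the whole strip has passed through the hole and is under the crate top (z of each of batten_end_a, batten_end_b in the frame of hole below -0.001 m and x of batten_face in the frame of hole between -0.06 and 0.06 m and y of batten_face in the frame of hole between -0.08 and 0.08 m), for 0.1 s.
At the end, for the whole second after the job is handed in: Still gripped, the strip is pressed (over 1 N) up under the crate top: upper face within 5 mm of the underside at the middle, 6 mm at both ends; its middle within 14 mm of the hole centre lengthwise and 20 mm across; along the hole within 0.15 rad (x of batten_face in the frame of hole between -0.02 and 0.02 m and y of batten_face in the frame of hole between -0.014 and 0.014 m and z of batten_face in the frame of hole between -0.005 and 0.003 m and z of batten_end_a in the frame of hole between -0.006 and 0.003 m and z of batten_end_b in the frame of hole between -0.006 and 0.003 m and angle between the y axis of batten and the y axis of crate, either way round below 0.15 rad and contact force between batten and crate above 1 N and contact force between the fingers and batten above 2 N); the arm keeps its last pose, push and grip.
It fails at once if the nail cup, brush or billet is moved more than 3 cm (distance of any of nail_cup, bench_brush, billet from where it was at the start of the episode above 0.03 m).
It also fails if it takes over 45 s, if anything falls off the work surface, if the arm or the gripper's body presses on something with over 40 N, if the wrist force passes 120 N, or if a joint passes its speed limit or range.

## Working session

There is one attempt and no reset: what is moved stays moved. The work goes in short steps, Python scripts to look and compute and a shell command to move; the robot and the scene stay as the last step left them, time stands still between calls to the robot, and variables do not carry over. Pictures are saved under pics/ and viewed, at most 10 in all, crops included, and the job is handed in when it is done.

```bash
ls; mkdir -p pics; python3 - <<'E'
from plant import get_obs, vision
import cv2
print(get_obs())
for n in ("scene","top"):
    d=vision.capture(n); cv2.imwrite(f"pics/{n}0.png",d["pixels"][:,:,::-1]); print({k:v for k,v in d.items() if k!="pixels"})
E
```

```text
pics
{'time': 0.0, 'joint_positions': array([-1.29498589e+00,  3.42708106e-01,  1.52503643e+00, -5.27832220e-05,
        1.27539100e+00, -1.45999592e-01]), 'dq': array([ 0.00089645,  0.00129801,  0.00084115,  0.0018297 , -0.00126508,
       -0.00030892]), 'tau': array([ 5.45005321e-06, -4.31244493e+01, -2.44225931e+01,  7.17272842e-02,
        5.58691949e-02, -1.20254103e-04]), 'tool_pos': array([ 214.83257133, -478.57567269,  226.04577539]), 'tcp_rot': array([-3.14005884e+00, -1.74524580e-04,  4.21825297e-01]), 'contact_force': array([0.33702863, 0.41479885, 1.00089632]), 'moment': array([ 0.00448964,  0.04539039, -0.02663212]), 'finger_force': 0.0, 'grip_width': 91.72511980152203}
{'vfov': 42.31883891373782, 'cx': 321.00874555639774, 'cy': 200.64733571934931, 'pose': array([[-4.76623407e-01,  7.47166643e-01, -4.63219316e-01,
        -1.13698484e+02],
       [-8.79052337e-01, -3.99157158e-01,  2.60654085e-01,
         3.47275607e+02],
       [ 9.85473183e-03,  5.31427861e-01,  8.47046228e-01,
         1.43961046e+03],
       [ 0.00000000e+00,  0.00000000e+00,  0.00000000e+00,
         1.00000000e+00]])}
{'vfov': 55.97347916200615, 'cx': 321.58741437260335, 'cy': 200.9717592706181, 'pose': array([[ 8.59435636e-03,  9.81810766e-01, -1.89667492e-01,
         3.96801682e+02],
       [-9.99962134e-01,  8.69756534e-03, -2.88228832e-04,
        -6.55520529e+01],
       [ 1.36665924e-03,  1.89662788e-01,  9.81848338e-01,
         1.40163238e+03],
       [ 0.00000000e+00,  0.00000000e+00,  0.00000000e+00,
         1.00000000e+00]])}
```

View pics/scene0.png

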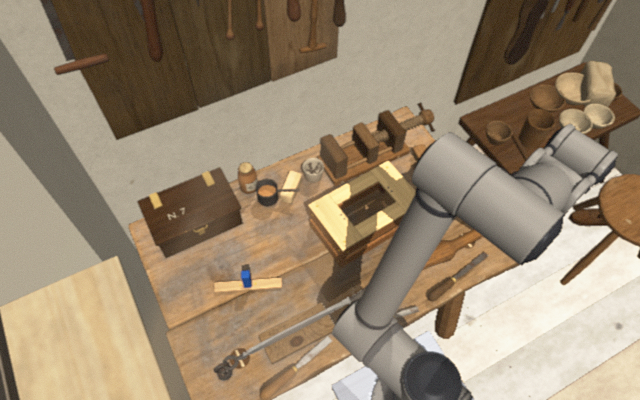

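View pics/top0.png

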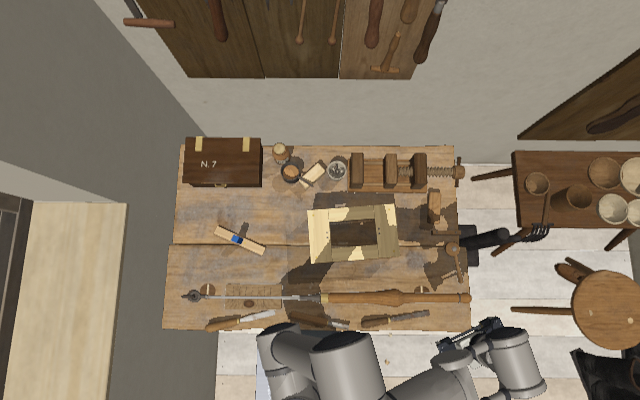

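Scene picture: batten at about (247,283) with its blue block at (247,275), and the crate hole at about (370,205). The top picture shows the batten at (240,239), the hole at (353,232), and the cup at (337,171). I'll enlarge both regions in one composite.

```bash
cat > h.py <<'E'
import numpy as np, cv2
from plant import get_obs, vision
def ray(d,uv):
    f=d["pixels"].shape[0]/2/np.tan(np.radians(d["vfov"]/2))
    r=d["pose"][:3,:3]@np.array([(uv[0]-d["cx"])/f,-(uv[1]-d["cy"])/f,-1.]); return d["pose"][:3,3],r/np.linalg.norm(r)
def plane(d,uv,z):
    o,r=ray(d,uv); return o+r*(z-o[2])/r[2]
def tri(d1,p,d2,q):
    o,r=ray(d1,p); o2,r2=ray(d2,q)
    s=np.linalg.lstsq(np.c_[r,-r2],o2-o,rcond=None)[0]
    a,b=o+s[0]*r,o2+s[1]*r2; return (a+b)/2,np.linalg.norm(a-b)
def proj(d,P):
    f=d["pixels"].shape[0]/2/np.tan(np.radians(d["vfov"]/2))
    c=d["pose"][:3,:3].T@(np.asarray(P)-d["pose"][:3,3]); return d["cx"]-f*c[0]/c[2],d["cy"]+f*c[1]/c[2]
E
python3 - <<'E'
from h import *
S=cv2.imread("pics/scene0.png");T=cv2.imread("pics/top0.png")
r=lambda I,x,y,w,h:cv2.resize(I[y:y+h,x:x+w],(400,300),interpolation=cv2.INTER_CUBIC)
cv2.imwrite("pics/c1.png",np.vstack([np.hstack([r(S,200,240,100,75),r(T,200,205,80,60)]),np.hstack([r(S,300,150,136,102),r(T,300,185,108,81)])]))
for n,I in(("scene",S),("top",T)):
    b,g,rr=[I[:,:,i].astype(int) for i in range(3)]
    m=((b>rr+40)&(b>g+20)).astype(np.uint8); m[:,320:]=0
    k,l,s,c=cv2.connectedComponentsWithStats(m); print(n,[(s[i].tolist(),c[i].round(1)) for i in range(1,k) if s[i,4]>8])
    hsv=cv2.cvtColor(I,cv2.COLOR_BGR2HSV); x,y=(247,285) if n=="scene" else (228,233)
    print(hsv[y-4:y+5,x-15:x+18:8].tolist())
E
```

```text
scene [([241, 270, 10, 17, 133], array([245.8, 277.9]))]
[[[17, 116, 235], [16, 113, 234], [110, 174, 129], [19, 106, 244], [20, 102, 244]], [[19, 107, 243], [19, 110, 243], [109, 179, 127], [20, 112, 242], [19, 103, 242]], [[19, 106, 239], [21, 116, 243], [108, 187, 128], [21, 126, 241], [18, 109, 239]], [[18, 105, 238], [22, 142, 242], [109, 182, 129], [20, 123, 239], [18, 107, 238]], [[19, 106, 238], [21, 143, 238], [108, 196, 129], [19, 105, 241], [19, 102, 243]], [[18, 110, 235], [19, 118, 238], [110, 172, 129], [19, 102, 243], [20, 103, 248]], [[18, 106, 239], [19, 107, 241], [143, 32, 127], [20, 105, 245], [22, 95, 252]], [[20, 101, 246], [18, 110, 238], [14, 99, 203], [18, 111, 240], [15, 115, 219]], [[19, 101, 244], [19, 106, 240], [16, 125, 190], [16, 118, 193], [16, 116, 162]]]
top [([231, 235, 12, 9, 62], array([236.6, 239. ]))]
[[[16, 98, 175], [18, 88, 209], [15, 89, 109], [15, 63, 158], [16, 72, 88]], [[16, 99, 173], [18, 90, 206], [12, 66, 66], [15, 68, 158], [16, 78, 88]], [[15, 98, 172], [18, 91, 207], [17, 97, 181], [16, 67, 161], [14, 77, 89]], [[16, 97, 165], [18, 90, 205], [18, 91, 213], [16, 67, 168], [14, 76, 90]], [[16, 99, 162], [17, 93, 201], [18, 90, 208], [16, 75, 140], [14, 69, 93]], [[16, 98, 167], [17, 91, 207], [18, 89, 209], [17, 93, 104], [15, 81, 95]], [[16, 100, 173], [18, 87, 216], [18, 92, 209], [16, 81, 113], [15, 97, 97]], [[16, 103, 175], [18, 93, 198], [18, 89, 206], [113, 108, 147], [15, 99, 95]], [[17, 101, 175], [16, 99, 165], [18, 90, 207], [107, 178, 178], [14, 104, 88]]]
```

View pics/c1.png

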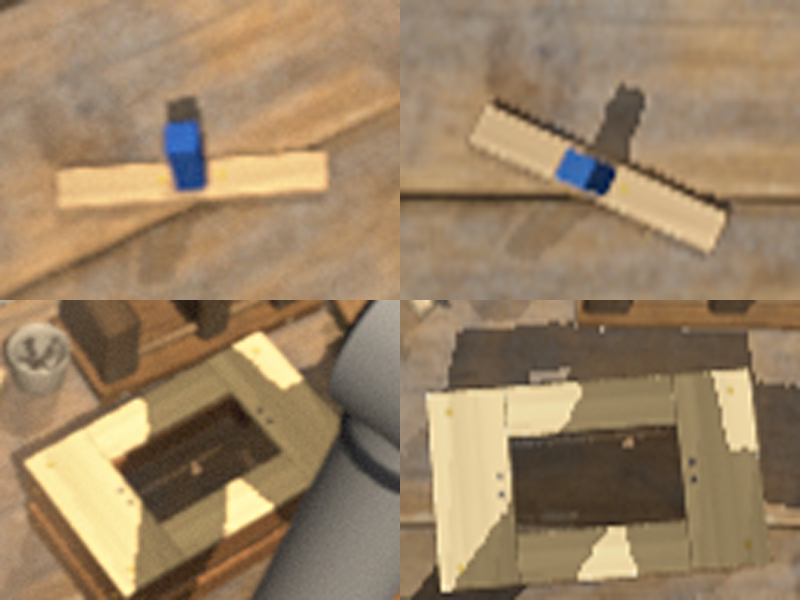

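Composite: the strip corners are clear in both views, and so are the crate-top corners (three in the scene view, four in the top view). Next: triangulate.

```bash
python3 - <<'E'
from h import *
S=vision.capture("scene");T=vision.capture("top")
sc=lambda p,x,y,k:np.array([p[0]/k+x-.5+.5/k,p[1]/k+y-.5+.5/k])
# crate outer top corners
tc=[sc(p,300,185,400/108) for p in [(27,93),(350,70),(367,264),(40,291)]]
ss=[sc(p,300,150,400/136) for p in [(25,163),(265,32),None,(130,297)] if p]
for a,b in zip([tc[0],tc[1],tc[3]],ss): print("crate",tri(T,a,S,b))
W=np.array([plane(T,c,133) for c in tc]); print(W.round(1), np.linalg.norm(np.roll(W,-1,0)-W,axis=1).round(1)); print("centre",W.mean(0))
hc=np.array([plane(T,sc(p,300,185,400/108),133) for p in [(111,137),(276,125),(287,222),(114,227)]]);print("hole",hc.round(1),hc.mean(0),np.linalg.norm(np.roll(hc,-1,0)-hc,axis=1).round(1))
d=(W[0]-W[1])+(W[3]-W[2]); print("crate y yaw",np.degrees(np.arctan2(d[1],d[0])))
# batten
bt=[sc(p,200,205,5) for p in [(90,100),(328,208),(312,253),(70,142)]]
bs=[sc(p,200,240,4) for p in [(58,170),(327,152),(328,184),(60,200)]]
for a,b in zip(bt,bs): print("bat",tri(T,a,S,b))
for n,d,c in(("T",T,bt),("S",S,bs)):
    P=np.array([plane(d,x,12) for x in c]); e=(P[0]-P[1])+(P[3]-P[2]); print(n,P.mean(0).round(1),np.linalg.norm(np.roll(P,-1,0)-P,axis=1).round(1),np.degrees(np.arctan2(e[1],e[0])))
# block top centre: scene crop / top crop
for a,b in [((171,162),(181,124))]: print("blocktop",tri(T,sc(a,200,205,5),S,sc(b,200,240,4)))
E
```

```text
crate (array([611.90441397, -15.84774521, 122.22825685]), np.float64(2.4472114387020354))
crate (array([ 634.55196463, -317.15873639,  127.41339882]), np.float64(5.157793598982608))
crate (array([428.9736192 , -31.98735491, 126.54836403]), np.float64(5.906270726769819))
[[ 610.9  -15.3  133. ]
 [ 635.1 -314.1  133. ]
 [ 457.3 -324.4  133. ]
 [ 430.7  -29.9  133. ]] [299.7 178.2 295.7 180.8]
centre [ 533.48804944 -170.92221928  133.        ]
hole [[ 570.7  -93.   133. ]
 [ 583.1 -244.6  133. ]
 [ 494.4 -253.   133. ]
 [ 488.5  -96.1  133. ]] [ 534.15217239 -171.68510997  133.        ] [152.1  89.1 157.   82.2]
crate y yaw 94.89487564669449
bat (array([573.59995526, 323.51430387,  -2.76589828]), np.float64(2.1713734948454726))
bat (array([493.52332146, 140.89981146,  -4.7066889 ]), np.float64(5.561830020711962))
bat (array([461.52983931, 151.48979845,  10.91692272]), np.float64(0.6098849322276628))
bat (array([540.16496324, 330.98584324,  18.73817738]), np.float64(0.6312028041384743))
T [517.2 236.3  12. ] [196.   34.5 198.8  33.9] 66.39853578554167
S [513.7 236.7  12. ] [199.   25.6 196.6  24. ] 65.68316142030316
blocktop (array([517.69728845, 236.25821134,  97.95781966]), np.float64(3.6612341714941747))
```

```bash
cat >> h.py <<'E'
from scipy.spatial.transform import Rotation as Ro
def delta(P,R,P0=None,R0=None):
    o=get_obs()
    P0=o["tool_pos"] if P0 is None else np.array(P0); R0=Ro.from_euler("xyz",o["tcp_rot"]) if R0 is None else R0
    return (R0.inv().apply(np.array(P)-P0)/1000).round(4),(R0.inv()*R).as_rotvec().round(4)
def down(deg): return Ro.from_euler("xyz",[np.pi,0,np.radians(deg)])
E
python3 -c "
from h import *
print(delta([517,236,180],down(66),[214.961,-478.996,226.741],down(np.degrees(.4218))))"
```

```text
(array([ 0.5683, -0.5287,  0.0467]), array([ 0.    ,  0.    , -0.7301]))
```

```bash
python3 -m pendant '{"dp":[[0.04,-0.037,0],[0.08,-0.075,0],[0.12,-0.112,0],[0.16,-0.15,0],[0.2,-0.187,0],[0.24,-0.225,0],[0.28,-0.262,0],[0.32,-0.3,0]],"rotation":[[0,0,-0.05],[0,0,-0.1],[0,0,-0.15],[0,0,-0.2],[0,0,-0.25],[0,0,-0.3],[0,0,-0.35],[0,0,-0.4]]}' 0.0918; python3 -c "
from h import *
print(delta([517,236,160],down(66)))"
```

```text
time: 1.2
tool_pos: [384.5, -72.6, 226.9]
tcp_rot: [3.141, -0.0, 0.823]
contact_force: [1.4, -0.3, -0.2]
grip_width: 92.0
finger_force: 0.0
(array([ 0.3164, -0.1128,  0.0668]), array([ 0.0008, -0.    , -0.3288]))
```

```bash
python3 -m pendant '{"dp":[[0.05,-0.018,0.01],[0.1,-0.036,0.02],[0.15,-0.054,0.03],[0.2,-0.072,0.04],[0.25,-0.09,0.05],[0.29,-0.103,0.06],[0.316,-0.113,0.067],[0.316,-0.113,0.067]],"rotation":[[0,0,-0.05],[0,0,-0.1],[0,0,-0.15],[0,0,-0.2],[0,0,-0.25],[0,0,-0.3],[0,0,-0.329],[0,0,-0.329]]}'; python3 - <<'E'
from h import *
print(get_obs()["tool_pos"],get_obs()["tcp_rot"])
S=vision.capture("scene");T=vision.capture("top")
r=lambda d,x,y:cv2.resize(d["pixels"][y:y+75,x:x+100,::-1],(400,300),interpolation=cv2.INTER_CUBIC)
cv2.imwrite("pics/c2.png",np.hstack([r(S,200,235),r(T,190,200)]))
E
```

```text
time: 2.2
tool_pos: [516.2, 235.4, 158.5]
tcp_rot: [-3.14, 0.001, 1.153]
contact_force: [0.0, -0.0, -0.5]
grip_width: 91.8
finger_force: 0.0
[516.24169496 235.4496437  158.51635196] [-3.14030425e+00  1.05298417e-03  1.15317272e+00]
```

View pics/c2.png

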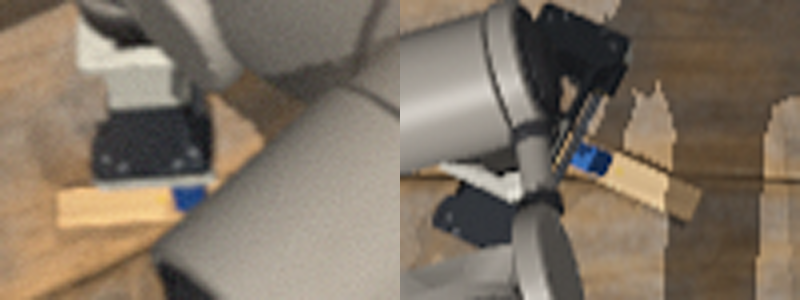

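The picture shows the gripper's fingers beside the blue block (top crop, block at about (238,239)). The arm partly hides it, but the position agrees with the measured one. Descending and gripping.

```bash
python3 -m pendant '{"dp":[[0,0,0.04],[0,0,0.08],[0,0,0.1],[0,0,0.105],[0,0,0.105]],"rotation":[[0,0,0],[0,0,0],[0,0,0],[0,0,0],[0,0,0]]}'; python3 -m pendant '{"dp":[[0,0,0],[0,0,0],[0,0,0],[0,0,0],[0,0,0],[0,0,0],[0,0,0],[0,0,0]],"rotation":[[0,0,0],[0,0,0],[0,0,0],[0,0,0],[0,0,0],[0,0,0],[0,0,0],[0,0,0]]}' 0.0
```

```text
time: 2.92
tool_pos: [516.9, 233.6, 55.5]
tcp_rot: [3.141, -0.0, 1.15]
contact_force: [-0.2, 0.5, -0.9]
grip_width: 91.7
finger_force: 0.0
time: 3.92
tool_pos: [516.4, 234.1, 54.6]
tcp_rot: [-3.141, 0.0, 1.151]
contact_force: [0.7, 0.3, -0.6]
grip_width: 24.0
finger_force: 30.0
```

```bash
python3 -m pendant '{"dp":[[0,0,-0.03],[0,0,-0.07],[0,0,-0.11],[0,0,-0.15],[0,0,-0.19],[0,0,-0.22],[0,0,-0.235],[0,0,-0.235]],"rotation":[[0,0,0],[0,0,0],[0,0,0],[0,0,0],[0,0,0],[0,0,0],[0,0,0],[0,0,0]]}'; python3 - <<'E'
from h import *
o=get_obs();print(o["tcp_rot"],delta([534,-171,290],down(94.9)))
S=vision.capture("scene");T=vision.capture("top")
r=lambda d,x,y:cv2.resize(d["pixels"][y:y+120,x:x+160,::-1],(400,300),interpolation=cv2.INTER_CUBIC)
cv2.imwrite("pics/c3.png",np.hstack([r(S,170,190),r(T,160,180)]))
E
```

```text
time: 4.92
tool_pos: [516.7, 234.1, 289.9]
tcp_rot: [3.141, -0.001, 1.151]
contact_force: [-0.2, -0.7, -0.6]
grip_width: 23.9
finger_force: 30.0
[ 3.14079250e+00 -5.05105849e-04  1.15079056e+00] (array([-3.629e-01,  1.810e-01, -2.000e-04]), array([ 9.000e-04, -3.000e-04, -5.055e-01]))
```

View pics/c3.png

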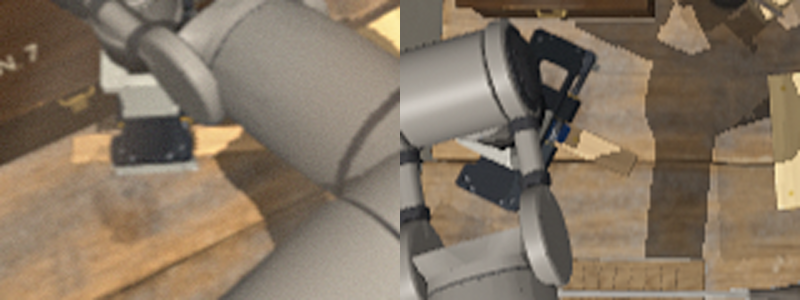

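The picture shows the batten held level beneath the gripper, with both strip ends visible in the scene crop at about (72,149) and (242,140). I'll use those to check the grip offset, and carry the batten over.

```bash
python3 - <<'E'
from h import *
S=vision.capture("scene")
c=lambda x,y:plane(S,(x/2.5+170-.3,y/2.5+190-.3),248)
a,b=c(72,147),c(242,138);u=np.array([np.cos(1.151),np.sin(1.151)])
print(a,b,np.linalg.norm(a-b),"mid along axis rel tcp",((a+b)/2-get_obs()["tool_pos"])[:2]@u, np.degrees(np.arctan2(*(a-b)[1::-1])))
E
python3 -m pendant '{"dp":[[-0.03,0.015,0],[-0.08,0.04,0],[-0.13,0.065,0],[-0.18,0.09,0],[-0.23,0.115,0],[-0.28,0.14,0],[-0.33,0.165,0],[-0.363,0.181,0]],"rotation":[[0,0,-0.05],[0,0,-0.12],[0,0,-0.19],[0,0,-0.26],[0,0,-0.33],[0,0,-0.4],[0,0,-0.47],[0,0,-0.506]]}'; python3 -c "
from h import *
o=get_obs();print(o['joint_positions'],o['tcp_rot'])"
```

```text
[558.65993902 327.02244425 248.        ] [485.72118619 168.9370605  248.        ] 174.10068989234543 mid along axis rel tcp 15.412528293983058 65.23195067638318
time: 6.08
tool_pos: [533.1, -173.6, 288.1]
tcp_rot: [-3.139, -0.001, 1.657]
contact_force: [0.7, 0.9, -0.8]
grip_width: 23.9
finger_force: 30.0
[-4.51209935e-01  3.72231676e-01  1.30955140e+00 -3.90287910e-04
  1.46228949e+00 -5.36955568e-01] [-3.13926332e+00 -9.35235414e-04  1.65658362e+00]
```

```bash
cat >> h.py <<'E'
H=np.array([534,-171,125.]); YAW=94.9
def way(c,h,t,a=0):
    R=down(YAW)*Ro.from_euler("y",t,degrees=True); y=np.radians(YAW)
    B=H+np.array([np.cos(y)*c,np.sin(y)*c,h])+a*np.array([np.sin(y),-np.cos(y),0])
    return B-R.apply([2,0,42.6]),R
E
python3 -c "
from h import *
print(delta(*way(15,110,35)))
for w in [(15,50,35),(-8,32,35),(-32,15,35)]: print(w,delta(*way(*w),*way(15,110,35)))"
```

```text
(array([-0.0086,  0.0012,  0.0193]), array([-2.300e-03,  6.099e-01, -5.000e-04]))
(15, 50, 35) (array([-0.0344, -0.    ,  0.0491]), array([0., 0., 0.]))
(-8, 32, 35) (array([-0.0636,  0.    ,  0.0507]), array([0., 0., 0.]))
(-32, 15, 35) (array([-0.093 , -0.    ,  0.0509]), array([0., 0., 0.]))
```

```bash
python3 -m pendant '{"dp":[[-0.002,0,0.004],[-0.004,0,0.008],[-0.006,0.001,0.012],[-0.008,0.001,0.016],[-0.009,0.001,0.019],[-0.009,0.001,0.019]],"rotation":[[0,0.12,0],[0,0.25,0],[-0.001,0.38,0],[-0.002,0.5,0],[-0.002,0.61,0],[-0.002,0.61,0]]}'; python3 - <<'E'
from h import *
o=get_obs();print(o["joint_positions"].round(3),delta(*way(15,110,35)))
S=vision.capture("scene");T=vision.capture("top")
r=lambda d,x,y:cv2.resize(d["pixels"][y:y+120,x:x+160,::-1],(400,300),interpolation=cv2.INTER_CUBIC)
cv2.imwrite("pics/c4.png",np.hstack([r(S,290,130),r(T,280,170)]))
E
```

```text
time: 6.82
tool_pos: [534.9, -181.3, 267.6]
tcp_rot: [-3.138, -0.613, 1.652]
contact_force: [0.3, 0.5, -1.4]
grip_width: 23.8
finger_force: 30.0
[-0.7    0.608  1.134  0.435  1.835 -0.76 ] (array([ 0.0001, -0.    , -0.0013]), array([-0.0005, -0.0018, -0.0038]))
```

View pics/c4.png

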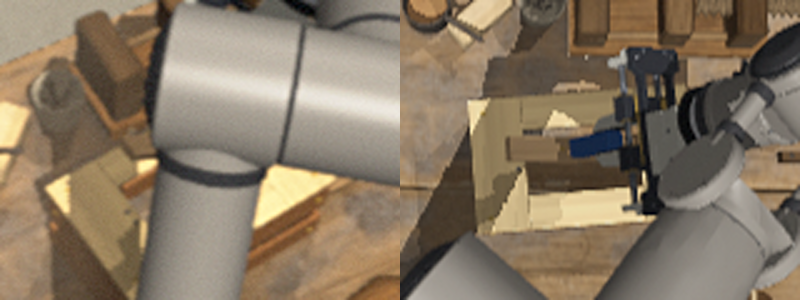

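The top crop shows the tilted batten aligned over the hole, with its raised +y end at (505,150) and the block at (595,145). Feeding it in.

```bash
python3 -m pendant '{"dp":[[-0.01,0,0.014],[-0.022,0,0.031],[-0.034,0,0.048],[-0.034,0,0.048]],"rotation":[[0,0,0],[0,0,0],[0,0,0],[0,0,0]]}'; python3 -m pendant '{"dp":[[-0.015,0,0.001],[-0.029,0,0.002],[-0.044,0,0.002],[-0.058,0,0.002],[-0.058,0,0.002]],"rotation":[[0,0,0],[0,0,0],[0,0,0],[0,0,0],[0,0,0]]}';  python3 -c "
from h import *
for w in [(-32,15,35),(-32,5,28),(-32,-5,20),(-32,-14,14),(-32,-22,8),(-32,-22,0)]: print(w,delta(*way(*w)))
print(get_obs()['moment'])"
```

```text
time: 7.42
tool_pos: [535.0, -179.2, 210.5]
tcp_rot: [-3.141, -0.611, 1.657]
contact_force: [0.5, -0.6, -1.7]
grip_width: 23.9
finger_force: 30.0
time: 8.05
tool_pos: [539.4, -227.6, 175.9]
tcp_rot: [3.141, -0.611, 1.655]
contact_force: [-0.5, 0.3, -1.9]
grip_width: 23.8
finger_force: 30.0
(-32, 15, 35) (array([-0.0022, -0.0006,  0.0011]), array([ 0.0015, -0.    , -0.0007]))
(-32, 5, 28) (array([-0.0028, -0.0006,  0.0094]), array([ 0.0014, -0.1222, -0.0008]))
(-32, -5, 20) (array([-0.0026, -0.0006,  0.0184]), array([ 0.0014, -0.2618, -0.0009]))
(-32, -14, 14) (array([-0.0035, -0.0006,  0.027 ]), array([ 0.0013, -0.3665, -0.0009]))
(-32, -22, 8) (array([-0.0039, -0.0006,  0.0351]), array([ 0.0013, -0.4712, -0.001 ]))
(-32, -22, 0) (array([ 0.0013, -0.0006,  0.038 ]), array([ 0.0012, -0.6109, -0.0011]))
[-0.43768928 -0.16115161  0.01945728]
```

```bash
python3 -m pendant '{"dp":[[-0.003,0,0.005],[-0.003,0,0.009],[-0.003,0,0.014],[-0.003,0,0.018],[-0.003,0,0.018]],"rotation":[[0,-0.06,0],[0,-0.12,0],[0,-0.19,0],[0,-0.26,0],[0,-0.26,0]]}';  python3 - <<'E'
from h import *
for w in [(-32,-5,20),(-32,-14,14),(-32,-22,8),(-32,-22,0)]: print(w,delta(*way(*w)))
print(get_obs()['moment'])
S=vision.capture("scene");T=vision.capture("top")
r=lambda d,x,y:cv2.resize(d["pixels"][y:y+120,x:x+160,::-1],(400,300),interpolation=cv2.INTER_CUBIC)
cv2.imwrite("pics/c5.png",np.hstack([r(S,290,130),r(T,280,170)]))
E
```

```text
time: 8.68
tool_pos: [539.2, -217.4, 161.6]
tcp_rot: [3.139, -0.35, 1.659]
contact_force: [0.2, 0.4, -1.1]
grip_width: 23.8
finger_force: 30.0
(-32, -5, 20) (array([-0.0024, -0.0012,  0.0015]), array([ 0.002 , -0.0011,  0.0026]))
(-32, -14, 14) (array([-0.001 , -0.0012,  0.01  ]), array([ 0.0021, -0.1058,  0.0025]))
(-32, -22, 8) (array([ 0.0007, -0.0013,  0.018 ]), array([ 0.0022, -0.2105,  0.0024]))
(-32, -22, 0) (array([ 0.0065, -0.0012,  0.0194]), array([ 0.0024, -0.3502,  0.0022]))
[-0.2726273  -0.12587939 -0.00219264]
```

View pics/c5.png

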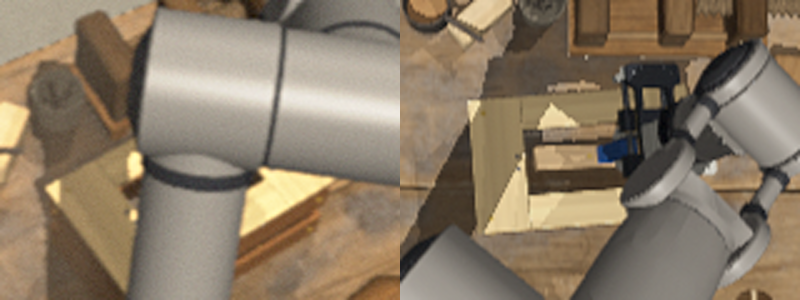

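The top crop shows the upper end at x≈535, clear of the hole edge at x≈527, which is about 11 mm and as planned. Continuing to level.

```bash
python3 -m pendant '{"dp":[[-0.001,-0.001,0.005],[-0.001,-0.001,0.01],[0,-0.001,0.014],[0.001,-0.001,0.018],[0.003,-0.001,0.02],[0.006,-0.001,0.02],[0.006,-0.001,0.02]],"rotation":[[0,-0.05,0],[0,-0.105,0],[0,-0.16,0],[0,-0.21,0],[0,-0.28,0],[0.002,-0.35,0],[0.002,-0.35,0]]}';  python3 -c "
from h import *
for w in [(-32,-22,0),(0,-22,0),(0,-5,0),(0,0,0)]: print(w,delta(*way(*w)))
print(get_obs()['moment'])"
```

```text
time: 9.65
tool_pos: [537.0, -205.7, 143.8]
tcp_rot: [-3.141, -0.002, 1.657]
contact_force: [-0.6, -0.4, -1.2]
grip_width: 23.6
finger_force: 30.0
(-32, -22, 0) (array([ 0.0009, -0.    , -0.0018]), array([-0.0006, -0.0015,  0.001 ]))
(0, -22, 0) (array([ 0.0329,  0.    , -0.0017]), array([-0.0006, -0.0015,  0.001 ]))
(0, -5, 0) (array([ 0.0329,  0.    , -0.0187]), array([-0.0006, -0.0015,  0.001 ]))
(0, 0, 0) (array([ 0.0329,  0.    , -0.0237]), array([-0.0006, -0.0015,  0.001 ]))
[-0.03345415 -0.1111543   0.05137613]
```

Slide to centre, then check by picture before pulling up.

```bash
python3 -m pendant '{"dp":[[0.008,0,0],[0.018,0,0],[0.028,0,-0.003],[0.033,0,-0.008],[0.033,0,-0.012],[0.033,0,-0.012]],"rotation":[[0,0,0],[0,0,0],[0,0,0],[0,0,0],[0,0,0],[0,0,0]]}';  python3 - <<'E'
from h import *
o=get_obs(); print(o["tool_pos"],o["moment"],delta(*way(0,0,0)))
S=vision.capture("scene");T=vision.capture("top")
r=lambda d,x,y:cv2.resize(d["pixels"][y:y+60,x:x+80,::-1],(400,300),interpolation=cv2.INTER_CUBIC)
cv2.imwrite("pics/c6.png",np.hstack([r(S,290,180),r(T,310,200)]))
E
```

```text
time: 10.4
tool_pos: [534.5, -173.8, 156.5]
tcp_rot: [3.141, 0.001, 1.657]
contact_force: [-0.4, 0.4, -0.9]
grip_width: 24.0
finger_force: 30.0
[ 534.53705789 -173.82430497  156.4766229 ] [-0.00288097 -0.09109755 -0.06614194] (array([ 0.0009, -0.0003, -0.0111]), array([0.001 , 0.0008, 0.0003]))
```

View pics/c6.png

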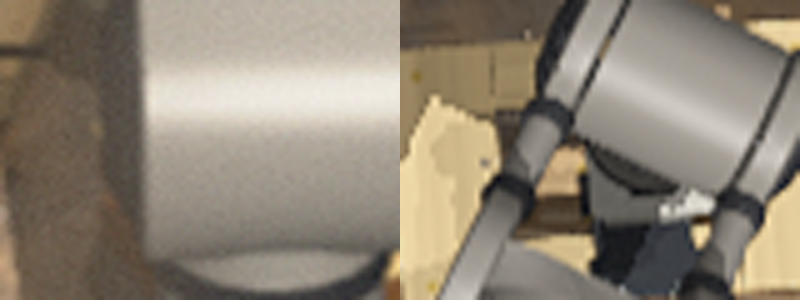

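The top crop shows the strip centred across the hole and running under its left edge; the arm hides the rest. Pulling up gently.

```bash
python3 -m pendant '{"dp":[[0.001,0,-0.004],[0.001,0,-0.008],[0.001,0,-0.009],[0.001,0,-0.009]],"rotation":[[0,0,0],[0,0,0],[0,0,0],[0,0,0]]}'; for k in 1; do python3 -m pendant '{"dp":[[0,0,-0.001],[0,0,-0.002],[0,0,-0.002]],"rotation":[[0,0,0],[0,0,0],[0,0,0]]}'; done; python3 -c "
from h import *
o=get_obs();print(o['tool_pos'],o['contact_force'],o['moment'])"
```

```text
time: 11.0
tool_pos: [534.1, -172.6, 164.9]
tcp_rot: [3.141, 0.0, 1.657]
contact_force: [-0.0, -0.4, 0.1]
grip_width: 24.1
finger_force: 30.0
time: 11.38
tool_pos: [534.1, -172.6, 166.9]
tcp_rot: [3.142, 0.0, 1.657]
contact_force: [-0.2, -0.3, -0.8]
grip_width: 23.8
finger_force: 30.0
[ 534.13802825 -172.57437749  166.90031951] [-0.18817818 -0.26930526 -0.80817211] [ 4.57180830e-05 -8.47792124e-02  2.93173813e-02]
```

```bash
for k in 1; do python3 -m pendant '{"dp":[[0,0,-0.001],[0,0,-0.001],[0,0,-0.001]],"rotation":[[0,0,0],[0,0,0],[0,0,0]]}'; python3 -m pendant '{"dp":[[0,0,-0.001],[0,0,-0.001],[0,0,-0.001]],"rotation":[[0,0,0],[0,0,0],[0,0,0]]}';done; python3 -c "
from h import *
o=get_obs();print(o['tool_pos'],o['contact_force'],o['moment'])"
```

```text
time: 11.75
tool_pos: [534.0, -172.5, 167.5]
tcp_rot: [-3.141, -0.0, 1.657]
contact_force: [0.5, -0.0, -5.1]
grip_width: 23.5
finger_force: 30.0
time: 12.12
tool_pos: [534.0, -172.5, 167.5]
tcp_rot: [-3.14, -0.001, 1.656]
contact_force: [4.7, -2.2, -18.8]
grip_width: 24.3
finger_force: 30.0
[ 533.96208732 -172.50273725  167.52729281] [  4.69112408  -2.24659473 -18.83302942] [-0.31673245 -1.10936556  0.05548851]
```

```bash
python3 -m pendant '{"dp":[[0,0,0.0006],[0,0,0.0006],[0,0,0.0006],[0,0,0.0006],[0,0,0.0006],[0,0,0.0006]],"rotation":[[0,0,0],[0,0,0],[0,0,0],[0,0,0],[0,0,0],[0,0,0]]}'; python3 - <<'E'
from h import *
o=get_obs();print(o['tool_pos'],o['tcp_rot'],o['contact_force'],o['moment'])
S=vision.capture("scene");T=vision.capture("top")
print(get_obs()["contact_force"])
r=lambda d,x,y,w,h:cv2.resize(d["pixels"][y:y+h,x:x+w,::-1],(400,300),interpolation=cv2.INTER_CUBIC)
cv2.imwrite("pics/c7.png",np.hstack([r(S,230,100,200,150),r(T,260,140,160,120)]))
E
```

```text
time: 12.88
tool_pos: [534.0, -172.5, 167.5]
tcp_rot: [-3.141, -0.0, 1.656]
contact_force: [4.0, -2.7, -18.7]
grip_width: 23.9
finger_force: 30.0
[ 533.96645213 -172.5086964   167.5285156 ] [-3.14079380e+00 -3.58465295e-04  1.65648393e+00] [  3.9896326   -2.71237443 -18.70742189] [-0.37825641 -1.07691163 -0.03209803]
[  5.04701354  -2.81709914 -18.64060866]
```

View pics/c7.png

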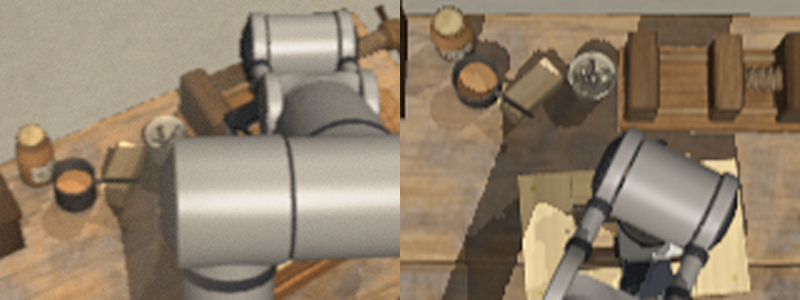

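The picture shows the cup and the billet where they were, and the gripper holding level over the hole. The upward pull is steady at about 18 N, and the contact height of 167.5 mm matches the strip face at 125 mm. Handing in.

```bash
python3 -c "
from plant import workorder
print(workorder.close_job())"
```

```text
the job is handed in; nothing more can be done
None
```

The batten is through the hole, levelled and centred, and held up against the underside of the top with a steady pull of about 18 N; the job was handed in at about 13 s, but no verdict came back.

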